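# Strike the wide-headed marking plunger with the mallet

### The job

Mark the tag under the wide-headed plunger: pick up the wooden mallet by its handle, strike that sprung plunger all the way down with one or more brisk blows of the mallet's flat lower face, then let it spring back up. Stand the mallet back upright in the middle of the cork pad and let go. Touch the two stands only with the mallet, and leave the narrow-headed plunger and the other things alone.

Things in the scene. Friction and masses are not known exactly. Their poses are not given: they have to be found in the camera images.
- mallet: Wooden mallet, 0.35 kg, standing on the flat lower face of its head. Head: pale round barrel, 64 mm diameter, 84 high, lower face flat over 58 mm. Handle: level bar of darker wood, 24 mm wide, 28 high, its middle 46 mm above the lower face, along the mallet's -x to 136 mm from the head's axis. Origin: centre of the lower (striking) face; z up. Centre of mass 12 mm from the axis, handle side.
- mallet_grip (a point): Good place to grip the handle, across its 24 mm width: middle of its section, 62 mm from the head's axis along the mallet's -x, 46 mm above the lower face. Same axes as the mallet.
- pad: Square cork pad, 160 x 160 x 6 mm, fixed on the table; the mallet starts on it. Origin: centre of its underside, so its top is 6 mm above it. z up.
- wide_stand: Grey steel C-frame marking stand, fixed: base 130 x 90 mm, from 50 mm before the plunger's axis (-x) to 80 mm behind it (+x), frame at most 76 mm high, guide tube 82 mm, an aluminium tag under the plunger. Origin: on the table under the plunger's axis; x to the column at the back, z up. The two stands differ only in the plunger's head; either may be left or right.
- wide_plunger_top (a point): Centre of the flat top of the wide plunger, the round steel head 48 mm in diameter that is to be struck. 125 mm above the table at rest, 95 mm when fully down.
- wide_plunger (a joint): How far the wide plunger is down: 0 at rest, 0.030 m at its stop. It moves straight down against a spring, about 4 N at the start and 8 N at the stop, and springs back up by itself. All the way down means 0.026 m or more; a brisk blow moves it down at 0.06 m/s or more.
- narrow_stand: The other stand, of the same size and frame as the first; fixed. Leave it alone. Origin and axes as for the wide one.
- narrow_plunger_top (a point): Centre of the flat top of the narrow plunger, a round steel head 22 mm in diameter, 125 mm above the table. Not to be struck.
- narrow_plunger (a joint): How far the narrow plunger is down: 0 at rest; 0.030 m at its stop.
- ink_tin: Bystander: round tin, 67 mm diameter, 54 mm high, standing. Origin: centre of its underside.
- tape_roll: Bystander: roll of tape, 83 mm diameter, 19 mm high, lying flat. Origin: centre of its underside.
- spare_strip: Bystander: wooden strip 24 x 110 x 16 mm, lying flat; long along its y. Origin: centre of its underside.

How it is judged:
On the way, in this order (a step that is already met when the one before it is completed fails the run):
1. the mallet is lifted clear of the pad, held in the gripper (height (world z) of mallet above 0.04 m and contact force between mallet and the fingers above 1 N), for 0.1 s.
2. a blow: the wide plunger is moving down at 0.06 m/s or more, between 3 and 20 mm down, under the face of the held mallet (centre of the face within 35 mm of the centre of the plunger's top) (velocity of joint wide_plunger above 0.06 m/s and value of joint wide_plunger between 0.003 and 0.02 m and contact force between mallet and the fingers above 1 N and distance between mallet and wide_plunger_top below 0.035 m).
3. the wide plunger is all the way down (26 mm or more of its 30) under the face of the held mallet (value of joint wide_plunger above 0.026 m and contact force between mallet and the fingers above 1 N and distance between mallet and wide_plunger_top below 0.035 m).
At the end, for the whole second after the job is handed in: The wide plunger has sprung back up (within 3 mm), the narrow one is up, and the mallet stands upright (within 0.08 rad) on its lower face on the cork pad, its head's axis within 50 mm of the pad's centre, at rest and released (value of joint each of wide_plunger, narrow_plunger below 0.003 m and horizontal distance between mallet and pad below 0.05 m and height (world z) of mallet between 0.003 and 0.01 m and angle between mallet's own z axis and vertical below 0.08 rad and linear speed of mallet below 0.02 m/s and contact force between mallet and the fingers below 0.1 N); the robot touches nothing.
It fails at once if the narrow plunger is pushed down by more than 4 mm (value of joint narrow_plunger above 0.004 m).
It fails at once if the gripper or arm touches a stand or its plunger (over 1 N) (contact force between any of the fingers, the arm and wide_stand above 1 N or contact force between any of the fingers, the arm and narrow_stand above 1 N).
It fails at once if a bystander is moved by more than 20 mm (distance of any of ink_tin, tape_roll, spare_strip from where it was at the start of the episode above 0.02 m).
It also fails if it takes over 48 s, if anything falls off the work surface, if the arm or the gripper's body presses on something with over 40 N, if the wrist force passes 120 N, or if a joint passes its speed limit or range.

### The arm

A 7-joint arm with a two-finger parallel gripper is mounted at the origin on the work surface; the furniture and walls round the work are solid. World frame = base frame: x ahead of the robot, y to its left, z up, the work surface at z = 0. Lengths are in m, angles in rad, forces in N, time in s.
With the tool pointing down it reaches from about 0.35 to 0.9 m from the base axis. Payload 7.2 kg.
Tool frame: the origin (TCP) lies midway between the tips of the shut fingers; the grasp point (between the pads) lies 19 mm behind it; z points along the fingers, y is the line along which they close (so a half turn about z gives the same grasp; the last joint's range is limited). The gripper opens to 88 mm and grips with 3 to 60 N. Pads are 20 mm wide; open, the fingers measure 115 mm over their backs; the gripper's body (75 mm by 178 mm) begins 61 mm behind the grasp point.
Start: joints at [-1.406, 0.411, -0.013, 1.596, 0.006, 1.134, -0.082], TCP at [0.144, 0.608, 0.223] pointing down, gripper open.
Joint ranges: [-2.95, 2.95], [-0.29, 1.99], [-1.47, 1.44], [0.14, 2.54], [-1.03, 4.17], [0.13, 1.85], [-2.86, 2.86]. Speed limits (rad/s): [2.39, 2.39, 3.01, 3.01, 3.14, 3.14, 3.14].

### API

Orientations are given as a rotation vector (axis times angle).
In Python, from plant import read_state, capture, job gives the robot as it stands. The module is installed in compiled form; this text tells all that it offers.
- The arm moves only by the tool jog_arm, never from a script. Its argument "increments" is a list of rows, each a list of 4 numbers: the shift along the world's x, y, z in units of 0.2 m (1.0 is 0.2 m), then the turn about the world's z in units of 0.12 rad (1.0 is 0.12 rad). In form: [[dx, dy, dz, spin], ...]. A call has 1 to 5 rows; each row shifts and turns the commanded pose from where the row before left it; what a row does not reach is not made up. A row lasts 1/10 s, in which the tool goes at most 50 mm and 8.59 degrees, less where a joint would pass 70% of its speed; a pose out of reach is approached as far as the arm can. A call with a number of a shift or a turn outside -1 to 1 is refused whole. A call with a gripper value outside its range is refused whole. "gripper" is the finger opening in mm, from 0 to 87.8, set as the call begins (left out, the last holds). The fingers move at their own pace and stop on an object; the grip force is fixed at half the most. Time passes only in rows, so rows that do not move let the fingers close. It gives the time, the measured TCP pose, the force, the opening and the grip force at its end, in the units of the state.
- read_state(): the state, without advancing time (a new reading comes with each control period).
- capture(name): name is "side" or "top"; returns a dict with "img" (384x512x3 uint8, red, green, blue), "fx", "fy", "cx", "cy" (pixels), "k1" (the pictures are not rectified: a ray, as slopes to the right and down, at radius r is drawn at 1 + k1 r^2 times it, then the intrinsics apply), "view" (4x4, takes a point from world to camera coordinates). Camera axes: x right, y down, z forward; pixel columns grow to the right and rows downward; lengths in m; the calibration is good to about 2 mm. A picture is of the moment at which its call begins. There is no depth.
- job.hand_in(): hands the job in; it is judged then, once.
The state is a dict: "t": time; "qpos": joint angles; "qd": joint speeds; "effort": joint torques, N m; "ee_pos": TCP position; "ee_rot": TCP orientation; "wrist_force": force on the tool from outside, world axes, zero at the start; "torque": the same for the moment, N m; "width": finger opening in m; "grasp_force": force on a finger pad.
Only numpy, scipy, OpenCV 4.12 (cv2) and the standard library are available. Lean on these libraries where they do the work, as an engineer would, in place of code of your own. Each camera call takes 0.05 s, during which the arm holds its last target. There are 200 camera calls.

## Working session

There is one attempt and no reset: what is moved stays moved. The work goes in short steps, Python scripts to look and compute and a tool call to move; the robot and the scene stay as the last step left them, time stands still between calls to the robot, and variables do not carry over. Pictures are saved under pics/ and viewed, at most 10 in all, crops included, and the job is handed in when it is done.

Besides the shell and the picture viewer there is one more tool, called after "Call:" as name(argument=value, ...) on one line, values as JSON. jog_arm: Moves the arm, as the interface text tells. Shifts and turns lie within -1 to 1; 1 stands for 0.2 m of shift or 0.12 rad of turn. Its arguments: {"type":"object","properties":{"increments":{"type":"array"},"gripper":{"type":"number"}},"required":["increments"]}

```bash
mkdir -p pics
cat > h.py <<'E'
import numpy as np, cv2, pickle
def snap(name, tag):
    from plant import capture
    c=capture(name); pickle.dump(c,open(f'{tag}.pkl','wb'))
    cv2.imwrite(f'pics/{tag}.png',cv2.resize(c['img'][:,:,::-1],(768,576),interpolation=cv2.INTER_CUBIC)); return c
def load(tag): return pickle.load(open(f'{tag}.pkl','rb'))
def ray(c,u,v):
    d=np.array([(u-c['cx'])/c['fx'],(v-c['cy'])/c['fy']]); s=d.copy()
    for _ in range(30): s=d/(1+c['k1']*(s@s))
    V=np.array(c['view']); R,t=V[:3,:3],V[:3,3]
    return -R.T@t, R.T@np.array([s[0],s[1],1.])
def atz(c,u,v,z):
    o,d=ray(c,u,v); return o+d*(z-o[2])/d[2]
def proj(c,P):
    V=np.array(c['view']); p=V[:3,:3]@np.array(P,float)+V[:3,3]; s=p[:2]/p[2]; s=s*(1+c['k1']*(s@s))
    return np.array([c['cx']+c['fx']*s[0],c['cy']+c['fy']*s[1]])
def tri(a,b):
    A=np.zeros((3,3));B=np.zeros(3); L=[]
    for o,d in (a,b):
        d=d/np.linalg.norm(d); M=np.eye(3)-np.outer(d,d); A+=M;B+=M@o; L.append((o,M))
    p=np.linalg.solve(A,B); return p,[np.linalg.norm(M@(p-o)) for o,M in L]
E
python3 - <<'E'
from h import *
from plant import read_state
for n in('top','side'):
    c=snap(n,n+'0'); o,_=ray(c,256,192); print(n,o,c['fx'],c['k1'])
s=read_state(); print(s)
E
```

```text
top [ 0.38665143 -0.0765152   1.18731683] 410.8345116198158 -0.14788583080677115
side [0.3078883  0.78162159 0.60567163] 351.8609062202182 -0.017651917821751427
{'t': 0.1, 'qpos': array([-1.40620335,  0.41182248, -0.01269471,  1.5969283 ,  0.00559582,
        1.13427858, -0.08220783]), 'qd': array([-0.00032399, -0.00176045,  0.00072585, -0.00280151, -0.00074653,
        0.0002724 ,  0.00131285]), 'effort': array([ 2.44242197e-03, -5.89100862e+01,  6.43465798e-01, -2.91713351e+01,
       -5.38203085e-02,  1.44462948e-02,  3.99429166e-05]), 'ee_pos': array([0.14412965, 0.60770876, 0.22190477]), 'ee_rot': array([-3.64840207e-01, -3.12027325e+00,  2.19879034e-03]), 'wrist_force': array([-0.93129849, -0.06776484,  1.52389094]), 'torque': array([ 0.00918536, -0.02887259,  0.02576556]), 'grasp_force': 0.0, 'width': 0.08775448256502391}
```

View pics/top0.png

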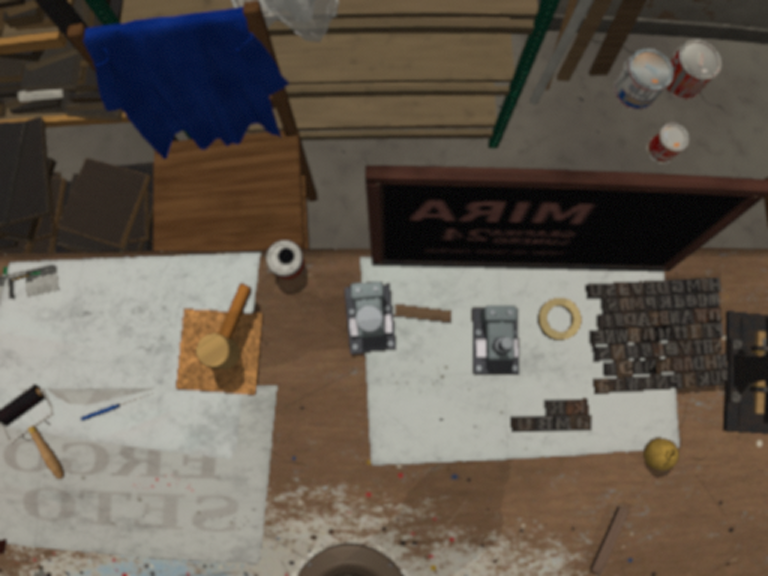

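View pics/side0.png

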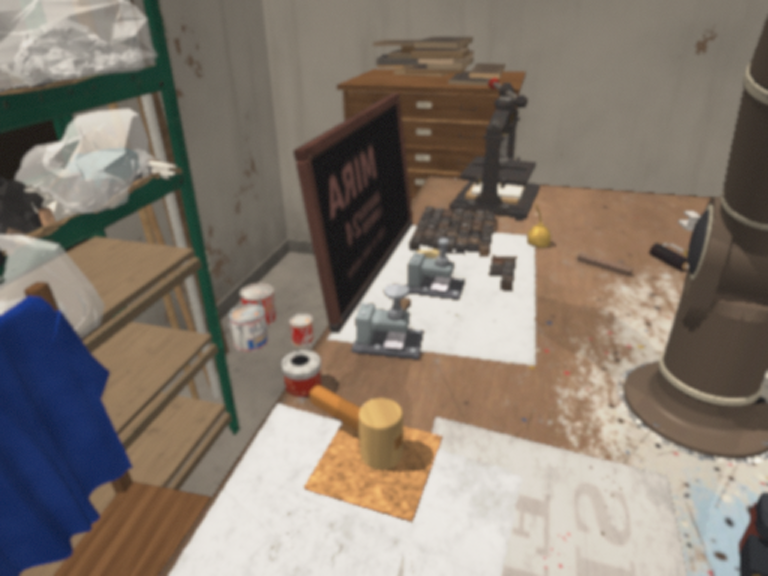

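The top view has world +x up and +y to the left. The mallet head is at (213,351), the handle end at (243,290), the wide plunger at (370,318), the narrow one at (502,345) and the tin at (284,258). In the side view the head top is at about (381,411) and the wide plunger at (397,291). I'll enlarge crops to get better pixel positions.

Run:
```python
from h import *
t,s=load('top0'),load('side0')
def crop(c,x,y,w,h): return cv2.resize(c['img'][y:y+h,x:x+w,::-1],(400,300),interpolation=cv2.INTER_CUBIC)
# 80x60 crops scale 5
m=np.vstack([np.hstack([crop(t,110,185,80,60),crop(t,215,180,80,60)]),np.hstack([crop(s,200,255,80,60),crop(s,225,185,80,60)])])
cv2.imwrite('pics/m1.png',m)
```

```text
(no output)
```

View pics/m1.png

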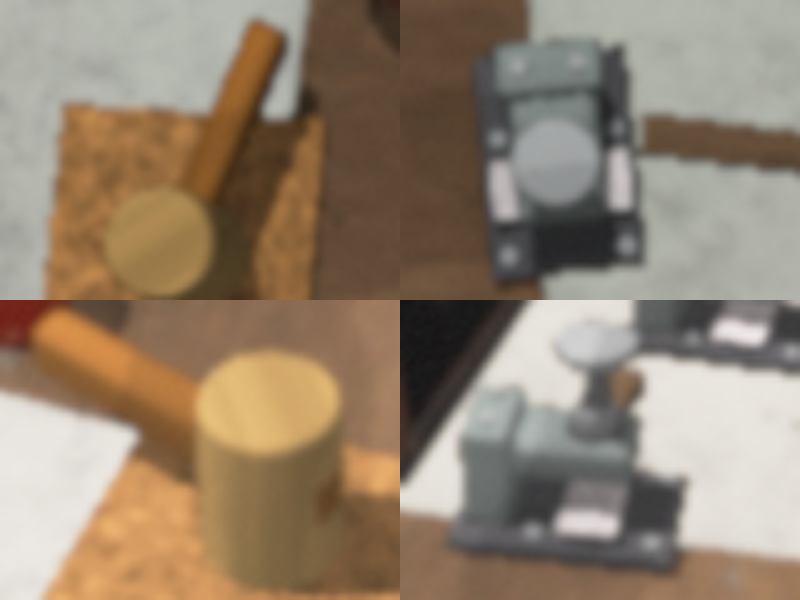

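```bash
cat > m.py <<'E'
from h import *
t,s=load('top0'),load('side0')
np.set_printoptions(precision=4,suppress=True)
T=lambda u,v:(110+(u+.5)/5-.5,185+(v+.5)/5-.5)
W=lambda u,v:(215+(u+.5)/5-.5,180+(v+.5)/5-.5)
S1=lambda u,v:(200+(u+.5)/5-.5,255+(v+.5)/5-.5)
S2=lambda u,v:(225+(u+.5)/5-.5,185+(v+.5)/5-.5)
F=lambda u,v:((u+.5)/1.5-.5,(v+.5)/1.5-.5)
print('head',tri(ray(t,*T(160,241)),ray(s,*S1(270,102))), atz(t,*T(160,241),.09))
print('wide',tri(ray(t,*W(156,162)),ray(s,*S2(197,43))), atz(t,*W(156,162),.125))
print('narrow',tri(ray(t,*F(502,345)),ray(s,*F(445,244))),atz(t,*F(502,345),.125))
a,b=[atz(t,*T(*p),.06) for p in((267,28),(200,192))]
print('handle',a,b,np.arctan2(*(a-b)[1::-1]))
h=atz(t,*T(160,241),.09); print('dist/ang',np.linalg.norm((a-h)[:2]),np.arctan2(*(a-h)[1::-1]))
P=np.array([atz(t,*q,.006) for q in (T(63,103),T(323,115),F(254,393),F(177,389))]);print('pad',P,P.mean(0))
print('tin',atz(t,*F(285,256),.054),'strip',[atz(t,*F(*q),.016) for q in((397,311),(451,316))],'tape',atz(t,*F(560,319),.019))
B=[atz(t,*W(*q),.012) for q in((75,60),(220,45),(240,262),(97,280))];print('base',np.array(B))
E
python3 m.py
```

```text
head (array([0.471 , 0.2427, 0.0858]), [np.float64(3.2931815559331054e-05), np.float64(3.293181555948901e-05)]) [0.4706 0.2414 0.09  ]
wide (array([ 0.5229, -0.0424,  0.1202]), [np.float64(0.0001524852603840545), np.float64(0.00015248526038396783)]) [ 0.5221 -0.0426  0.125 ]
narrow (array([ 0.4738, -0.2745,  0.1165]), [np.float64(0.0009148664237688303), np.float64(0.0009148664237687811)]) [ 0.474  -0.2728  0.125 ]
handle [0.5932 0.1931 0.06  ] [0.5004 0.2282 0.06  ] -0.36200462470929456
dist/ang 0.13170327713629482 -0.37592506495561273
pad [[0.5587 0.3281 0.006 ]
 [0.5511 0.1709 0.006 ]
 [0.3936 0.1819 0.006 ]
 [0.3998 0.3346 0.006 ]] [0.4758 0.2539 0.006 ]
tin [0.6507 0.119  0.054 ] strip [array([ 0.5497, -0.093 ,  0.016 ]), array([ 0.5394, -0.1964,  0.016 ])] tape [ 0.5316 -0.4071  0.019 ]
base [[ 0.5965  0.0081  0.012 ]
 [ 0.6049 -0.0763  0.012 ]
 [ 0.4786 -0.087   0.012 ]
 [ 0.4686 -0.0052  0.012 ]]
```

Triangulated heights fit the text: head top at 0.086 m (0.090 expected), wide plunger 0.120 m (0.125 expected). The grip point comes out at about (0.529, 0.219), with the handle heading −0.366 rad. That needs a spin of −0.133 rad and a shift of (+0.385, −0.388).

Call:
jog_arm(increments=[[0.16,-0.16,0,-0.22],[0.16,-0.16,0,-0.22],[0.16,-0.16,0,-0.22],[0.16,-0.16,0,-0.22],[0.16,-0.16,0,-0.22]], gripper=87)

```text
t: 0.6
ee_pos: [0.3052, 0.4464, 0.2224]
ee_rot: [-0.571, -3.089, 0.001]
wrist_force: [0.2, 0.3, -0.0]
width: 0.087
grasp_force: 0.0
```

Call:
jog_arm(increments=[[0.16,-0.16,0,0],[0.16,-0.16,0,0],[0.16,-0.16,0,0],[0.16,-0.16,0,0],[0.16,-0.16,0,0]])

```text
t: 1.1
ee_pos: [0.4651, 0.2866, 0.2225]
ee_rot: [-0.57, -3.089, 0.0]
wrist_force: [0.8, 0.7, -0.2]
width: 0.0871
grasp_force: 0.0
```

```bash
cat >> m.py <<'E'
print('sign base',atz(t,*F(374,266),0),atz(t,*F(665,268),0),atz(s,*F(335,326),0),'top',tri(ray(t,*F(368,168)),ray(s,*F(299,155))))
E
python3 m.py | tail -1
```

```text
sign base [ 0.6416 -0.0486  0.    ] [ 0.6354 -0.6371  0.    ] [ 0.6609 -0.0683  0.    ] top (array([ 0.7031, -0.0498,  0.3614]), [np.float64(0.0031429106274701592), np.float64(0.0031429106274702724)])
```

Call:
jog_arm(increments=[[0.16,-0.168,0,0],[0.1575,-0.1685,0,0],[0,0,-0.2,0],[0,0,-0.2,0],[0,0,-0.1,0]])

```text
t: 1.6
ee_pos: [0.5261, 0.2196, 0.1193]
ee_rot: [-0.571, -3.086, 0.004]
wrist_force: [-0.3, 0.9, 0.0]
width: 0.0873
grasp_force: 0.0
```

Run:
```python
from h import *
from plant import read_state
t=snap('top','top1');s=snap('side','side1')
print(read_state()['ee_pos'])
def crop(c,x,y,w,h): return cv2.resize(c['img'][y:y+h,x:x+w,::-1],(400,300),interpolation=cv2.INTER_CUBIC)
cv2.imwrite('pics/m2.png',np.hstack([crop(t,90,150,120,90),crop(s,180,220,120,90)]))
```

```text
[0.52550385 0.21974828 0.11937173]
```

View pics/m2.png

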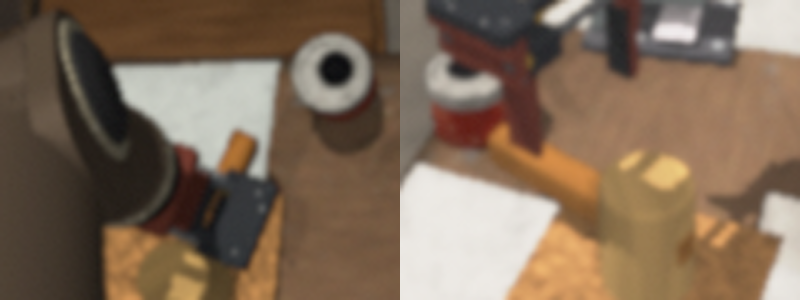

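The gripper straddles the handle bar in both views: in the left crop it crosses at about (235,205), and in the right crop the fingers sit on both sides of the bar at about (560,160). Descending now.

Call:
jog_arm(increments=[[0.005,0,-0.14,0],[0,0,-0.14,0],[0,0,-0.1,0],[0,0,-0.05,0],[0,0,0,0]])

```text
t: 2.2
ee_pos: [0.5285, 0.2209, 0.0365]
ee_rot: [-0.569, -3.089, 0.001]
wrist_force: [-0.7, -0.2, 0.0]
width: 0.087
grasp_force: 0.0
```

Call:
jog_arm(increments=[[0,-0.003,-0.018,0],[0,0,0,0]])

```text
t: 2.4
ee_pos: [0.5293, 0.2205, 0.034]
ee_rot: [0.57, 3.088, 0.001]
wrist_force: [0.4, 0.8, 0.6]
width: 0.0869
grasp_force: 0.0
```

Call:
jog_arm(increments=[[0,0,0,0],[0,0,0,0],[0,0,0,0],[0,0,0,0],[0,0,0,0]], gripper=0)

```text
t: 2.9
ee_pos: [0.5287, 0.2203, 0.0331]
ee_rot: [0.57, 3.089, 0.0]
wrist_force: [-0.8, -0.1, 1.3]
width: 0.0506
grasp_force: 0.0
```

Call:
jog_arm(increments=[[0,0,0,0],[0,0,0.05,0],[0,0,0.1,0],[0,0,0.1,0],[0,0,0,0]])

```text
t: 3.4
ee_pos: [0.5305, 0.2209, 0.0861]
ee_rot: [0.57, 3.086, 0.005]
wrist_force: [0.9, 0.8, 0.2]
width: 0.0103
grasp_force: 0.0
```

I lifted before the slow fingers had closed, so the handle was missed. I'll reopen above it and check that the mallet is undisturbed.

Call:
jog_arm(increments=[[0,0,0.15,0],[0,0,0,0],[0,0,0,0],[0,0,0,0],[0,0,0,0]], gripper=80)

```text
t: 3.9
ee_pos: [0.5281, 0.22, 0.112]
ee_rot: [-0.569, -3.088, 0.002]
wrist_force: [0.1, -0.6, 0.2]
width: 0.0467
grasp_force: 0.0
```

Call:
jog_arm(increments=[[0,0,0,0],[0,0,0,0],[0,0,0,0],[0,0,0,0],[0,0,0,0]])

```text
t: 4.4
ee_pos: [0.5287, 0.2202, 0.113]
ee_rot: [-0.57, -3.089, -0.0]
wrist_force: [0.9, 0.3, 0.2]
width: 0.0796
grasp_force: 0.0
```

Run:
```python
from h import *
from plant import read_state
t=snap('top','top2');s=snap('side','side2')
print(read_state()['ee_pos'],read_state()['width'])
def crop(c,x,y,w,h): return cv2.resize(c['img'][y:y+h,x:x+w,::-1],(400,300),interpolation=cv2.INTER_CUBIC)
s0=load('side0');t0=load('top0')
cv2.imwrite('pics/m3.png',np.vstack([np.hstack([crop(t,110,185,80,60),crop(s,200,255,80,60)]),np.hstack([crop(t0,110,185,80,60),crop(s0,200,255,80,60)])]))
```

```text
[0.52870665 0.22025827 0.11307407] 0.08002177771974112
```

View pics/m3.png

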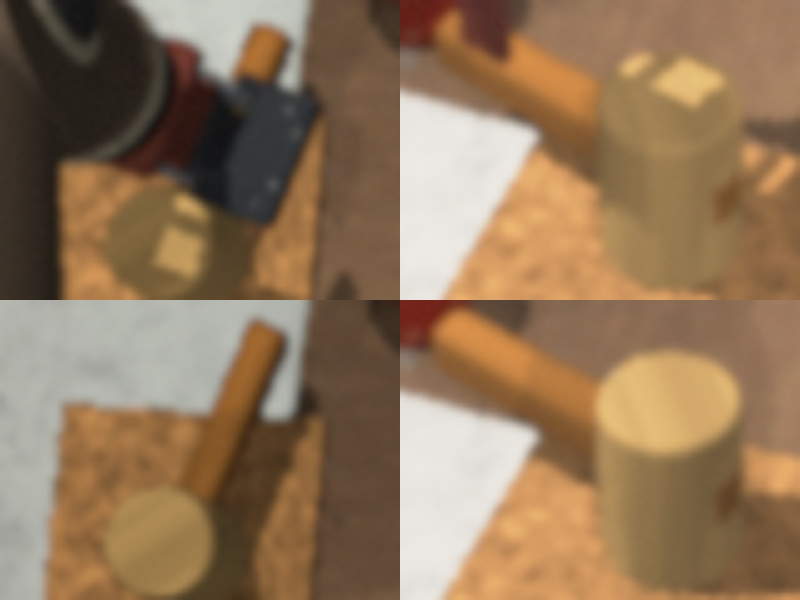

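The top row (now) against the bottom row (start) shows the mallet still standing. The head is unmoved at crop (160,240), and the handle end has shifted only from about (265,28) to (270,32), a few mm. I'll grasp again and wait longer this time.

Call:
jog_arm(increments=[[0,-0.004,-0.13,-0.2],[0,0,-0.13,0],[0,0,-0.1,0],[0,0,-0.04,0],[0,0,0,0]])

```text
t: 5.0
ee_pos: [0.5281, 0.2191, 0.0322]
ee_rot: [-0.607, -3.081, 0.002]
wrist_force: [0.7, 0.1, -0.1]
width: 0.08
grasp_force: 0.0
```

Call:
jog_arm(increments=[[0,0,0,0],[0,0,0,0],[0,0,0,0],[0,0,0,0],[0,0,0,0]], gripper=0)

```text
t: 5.5
ee_pos: [0.5289, 0.2196, 0.0335]
ee_rot: [0.607, 3.082, 0.001]
wrist_force: [-0.5, -0.2, 0.4]
width: 0.0437
grasp_force: 0.0
```

Call:
jog_arm(increments=[[0,0,0,0],[0,0,0,0],[0,0,0,0],[0,0,0,0],[0,0,0,0]])

```text
t: 6.0
ee_pos: [0.5287, 0.2195, 0.0331]
ee_rot: [-0.607, -3.082, -0.0]
wrist_force: [-0.1, 0.3, 0.1]
width: 0.0238
grasp_force: 29.9
```

Gripped: width 23.8 mm, force 30 N. Lifting.

Call:
jog_arm(increments=[[0,0,0.1,0],[0,0,0.2,0],[0,0,0.2,0],[0,0,0.2,0],[0,0,0.135,0]])

```text
t: 6.5
ee_pos: [0.5291, 0.2194, 0.2024]
ee_rot: [0.607, 3.081, 0.002]
wrist_force: [0.5, -0.2, -3.2]
width: 0.0241
grasp_force: 30.0
```

Run:
```python
from h import *
from plant import read_state
t=snap('top','top3');s=snap('side','side3')
q=read_state();print(q['ee_pos'],q['grasp_force'],q['wrist_force'],q['torque'])
def crop(c,x,y,w,h): return cv2.resize(c['img'][y:y+h,x:x+w,::-1],(400,300),interpolation=cv2.INTER_CUBIC)
cv2.imwrite('pics/m4.png',np.hstack([crop(t,90,170,100,75),crop(s,190,200,100,75)]))
```

```text
[0.5305373  0.22005451 0.20363089] 29.99755471944809 [ 0.53002113  1.01133009 -4.23489028] [-0.09805806 -0.19253499  0.00749837]
```

View pics/m4.png

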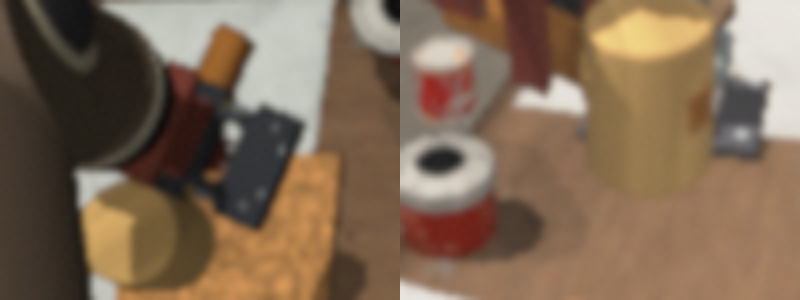

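The mallet is held level and clear of the pad: in the side crop the head spans (590–715, 40–190) with its axis vertical. Next I carry it over the wide plunger while turning the handle away from the sign board, towards −y and the robot.

Call:
jog_arm(increments=[[-0.01,-0.103,0,-0.9],[-0.01,-0.103,0,-0.9],[-0.01,-0.103,0,-0.9],[-0.01,-0.103,0,-0.9],[-0.01,-0.103,0,-0.9]])

```text
t: 7.1
ee_pos: [0.5174, 0.1152, 0.1979]
ee_rot: [-1.412, -2.804, 0.004]
wrist_force: [0.2, -0.6, -3.3]
width: 0.0236
grasp_force: 30.0
```

Call:
jog_arm(increments=[[-0.01,-0.103,0,-0.9],[-0.01,-0.103,0,-0.9],[-0.01,-0.103,0,-0.9],[-0.01,-0.103,0,-0.9],[-0.01,-0.103,0,-0.9]])

```text
t: 7.6
ee_pos: [0.5073, 0.0125, 0.1981]
ee_rot: [-2.109, -2.326, 0.004]
wrist_force: [-0.0, 0.8, -3.4]
width: 0.0242
grasp_force: 30.0
```

Call:
jog_arm(increments=[[-0.01,-0.103,0,-0.9],[-0.01,-0.103,0,-0.9],[-0.01,-0.103,0,-0.9],[-0.01,-0.103,0,-0.9],[-0.01,-0.103,0,-0.8]])

```text
t: 8.1
ee_pos: [0.4973, -0.0903, 0.1982]
ee_rot: [-2.644, -1.695, 0.004]
wrist_force: [0.6, 0.3, -4.3]
width: 0.0237
grasp_force: 30.0
```

Run:
```python
from h import *
from plant import read_state
t=snap('top','top4');s=snap('side','side4')
q=read_state();print(q['ee_pos'],q['ee_rot'],q['grasp_force'],q['wrist_force'],q['torque'])
def crop(c,x,y,w,h): return cv2.resize(c['img'][y:y+h,x:x+w,::-1],(400,300),interpolation=cv2.INTER_CUBIC)
cv2.imwrite('pics/m5.png',np.hstack([crop(t,205,170,80,60),crop(s,220,145,100,75)]))
```

```text
[ 0.49702734 -0.09262712  0.19851194] [ 2.64630774  1.6924378  -0.0051239 ] 29.997898936271667 [ 0.45570583 -1.36905646 -2.47312574] [-0.17723906  0.16071663  0.0184156 ]
```

View pics/m5.png

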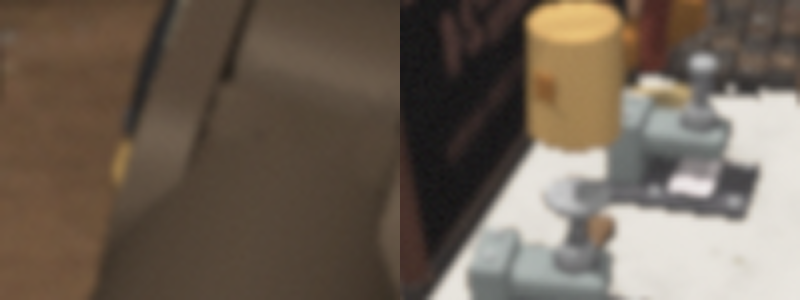

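Run:
```python
from h import *
s=load('side4')
for P in((.523,-.036,.255),(.523,-.036,.171),(.5225,-.0425,.125)): print(P,proj(s,P))
print(proj(s,(.523,-.036,.171)), atz(s,220+173/4,145+22/4,.255),atz(s,220+177.5/4,145+196/4,.125))
```

```text
(0.523, -0.036, 0.255) [263.43062239 149.0871641 ]
(0.523, -0.036, 0.171) [263.42235103 177.9979982 ]
(0.5225, -0.0425, 0.125) [264.18765179 191.72237763]
[263.42235103 177.9979982 ] [ 0.52105716 -0.02680187  0.255     ] [ 0.51878884 -0.03032762  0.125     ]
```

The face is over the plunger to within about 8 mm, and 46 mm above it. Striking.

Call:
jog_arm(increments=[[0,0,-0.11,0],[0,0,-0.1,0],[0,0,-0.1,0],[0,0,-0.06,0],[0,0,-0.02,0]])

```text
t: 8.7
ee_pos: [0.4977, -0.0898, 0.121]
ee_rot: [-2.639, -1.702, 0.004]
wrist_force: [-8.7, -3.1, 16.6]
width: 0.0242
grasp_force: 30.0
```

Run:
```python
from h import *
from plant import read_state
s=snap('side','side5')
q=read_state();print(q['ee_pos'],q['ee_rot'],q['grasp_force'],q['wrist_force'],q['torque'])
cv2.imwrite('pics/m6.png',cv2.resize(s['img'][145:220,220:320,::-1],(600,450),interpolation=cv2.INTER_CUBIC))
```

```text
[ 0.49758016 -0.08983654  0.12117582] [-2.63945345 -1.70153864  0.00388498] 29.99983638525009 [-3.93362547 -0.74512244  3.38045734] [-0.05723757  0.83974326  0.08751754]
```

View pics/m6.png

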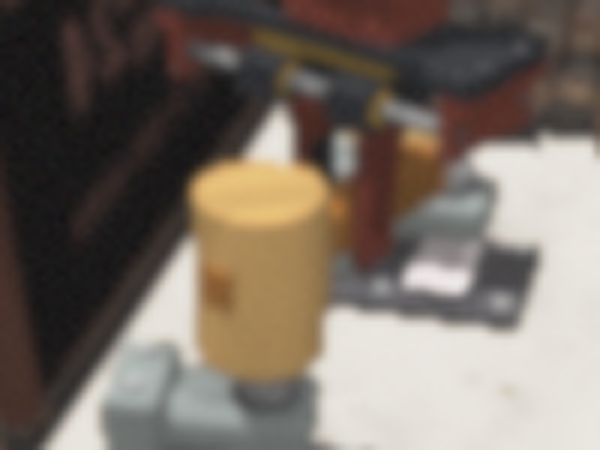

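The plunger head is pressed down near the guide tube at about (265,385), and the mallet is only slightly tilted. The brief 20 N suggests it hit the stop. I'll press a little further to make sure.

Call:
jog_arm(increments=[[0,0,-0.015,0],[0,0,-0.01,0]])

```text
t: 8.95
ee_pos: [0.4974, -0.0912, 0.1178]
ee_rot: [-2.641, -1.701, 0.004]
wrist_force: [-10.8, -6.0, 20.4]
width: 0.0239
grasp_force: 30.0
```

Call:
jog_arm(increments=[[0,0,-0.01,0],[0,0,0,0]])

```text
t: 9.15
ee_pos: [0.4971, -0.0915, 0.1158]
ee_rot: [-2.641, -1.7, 0.004]
wrist_force: [-9.4, -5.7, 17.4]
width: 0.0241
grasp_force: 30.0
```

Run:
```python
from plant import read_state
q=read_state();print(q['ee_pos'],q['ee_rot'],q['wrist_force'],q['torque'])
```

```text
[ 0.49713472 -0.09154581  0.11581804] [-2.64119787 -1.70045297  0.00390102] [-9.43425699 -5.67899706 17.40280529] [-1.10078036  2.2850401   0.24856579]
```

Contact is about 21 N, well above the 8 N spring, so the plunger is on its stop. Now I raise the mallet and go back the way I came.

Call:
jog_arm(increments=[[0,0,0.1,0],[0,0,0.1,0],[0,0,0.1,0],[0,0,0.12,0],[0,0,0,0]])

```text
t: 9.65
ee_pos: [0.5, -0.0896, 0.2011]
ee_rot: [2.638, 1.702, 0.005]
wrist_force: [0.5, -0.6, -2.8]
width: 0.0239
grasp_force: 30.0
```

Run:
```python
from h import *
from plant import read_state
s=snap('side','side6')
q=read_state();print(q['ee_pos'],q['ee_rot'],q['grasp_force'],q['wrist_force'],q['torque'])
cv2.imwrite('pics/m7.png',cv2.resize(s['img'][145:220,220:320,::-1],(600,450),interpolation=cv2.INTER_CUBIC))
```

```text
[ 0.4992382  -0.08918758  0.19949492] [2.63923178 1.70281199 0.00291529] 29.992496967315674 [ 0.26076633  0.29448645 -3.65305847] [-0.21453257  0.16993376  0.0478571 ]
```

View pics/m7.png

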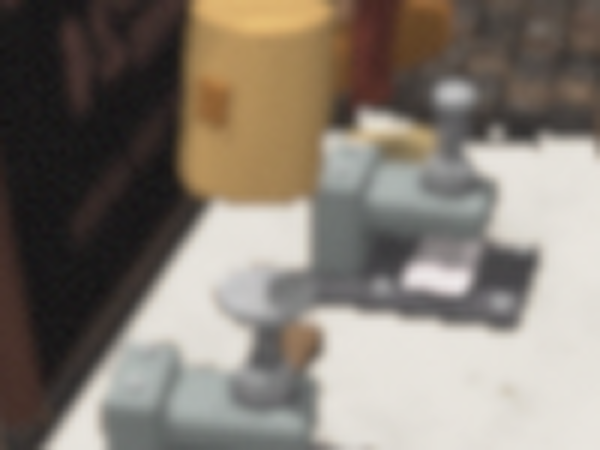

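The wide plunger has sprung back up: its head is at about (265,290), well above the tube. The narrow one is still up at about (455,95). The mallet tilted in the grip by roughly 0.1 rad, but it will level itself on the pad when released because its centre of mass stays inside the low edge. Returning to the pad centre.

Call:
jog_arm(increments=[[0.012,0.106,0,0.9],[0.012,0.106,0,0.9],[0.012,0.106,0,0.9],[0.012,0.106,0,0.9],[0.012,0.106,0,0.9]])

```text
t: 10.2
ee_pos: [0.5097, 0.0176, 0.1972]
ee_rot: [-2.084, -2.349, 0.003]
wrist_force: [-0.0, -0.4, -4.5]
width: 0.0237
grasp_force: 30.0
```

Call:
jog_arm(increments=[[0.012,0.106,0,0.9],[0.012,0.106,0,0.9],[0.012,0.106,0,0.9],[0.012,0.106,0,0.9],[0.012,0.106,0,0.9]])

```text
t: 10.7
ee_pos: [0.5217, 0.1234, 0.197]
ee_rot: [-1.382, -2.819, 0.003]
wrist_force: [-0.6, -0.4, -4.2]
width: 0.0242
grasp_force: 30.0
```

Call:
jog_arm(increments=[[0.012,0.106,0,0.9],[0.012,0.106,0,0.9],[0.012,0.106,0,0.9],[0.012,0.106,0,0.9],[0.012,0.106,0,0.8]])

```text
t: 11.2
ee_pos: [0.5336, 0.2293, 0.1967]
ee_rot: [-0.598, -3.081, 0.002]
wrist_force: [0.0, -0.0, -2.5]
width: 0.0239
grasp_force: 30.0
```

Call:
jog_arm(increments=[[0,0,-0.2,0],[0,0,-0.2,0],[0,0,-0.2,0],[0,0,-0.12,0],[0,0,0,0]])

```text
t: 11.7
ee_pos: [0.5309, 0.227, 0.0497]
ee_rot: [-0.605, -3.075, 0.009]
wrist_force: [-0.2, 0.1, -3.8]
width: 0.0237
grasp_force: 30.0
```

Run:
```python
from h import *
from plant import read_state
t=snap('top','top7');s=snap('side','side7')
q=read_state();print(q['ee_pos'],q['ee_rot'],q['grasp_force'],q['wrist_force'],q['torque'])
def crop(c,x,y,w,h): return cv2.resize(c['img'][y:y+h,x:x+w,::-1],(400,300),interpolation=cv2.INTER_CUBIC)
cv2.imwrite('pics/m8.png',np.hstack([crop(t,90,170,100,75),crop(s,190,240,100,75)]))
```

```text
[0.53405491 0.22810256 0.05409977] [-6.06427686e-01 -3.08065752e+00  2.21148892e-03] 29.997025430202484 [ 0.54164841  0.38733121 -3.10528601] [-5.95214722e-02 -1.96913594e-01  8.37831921e-05]
```

View pics/m8.png

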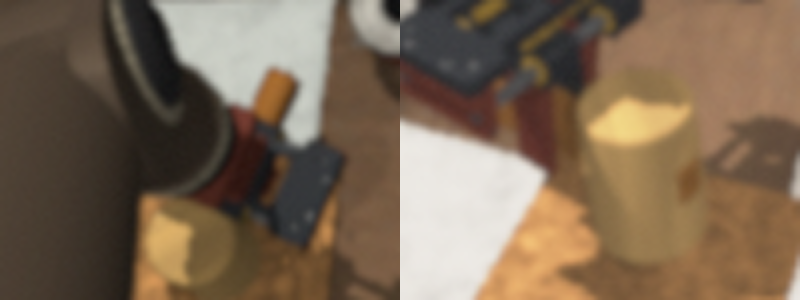

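The mallet is over the pad, with its foot about 2 cm above it at (650,255), leaning about 0.1 rad. I'll lower it slowly until it touches.

Call:
jog_arm(increments=[[0,0,-0.05,0],[0,0,-0.04,0],[0,0,0,0]])

```text
t: 12.1
ee_pos: [0.5343, 0.2284, 0.0365]
ee_rot: [-0.606, -3.082, 0.0]
wrist_force: [-0.2, 0.1, -3.2]
width: 0.0238
grasp_force: 30.0
```

Call:
jog_arm(increments=[[0,0,-0.01,0],[0,0,0,0]])

```text
t: 12.3
ee_pos: [0.5348, 0.2285, 0.0353]
ee_rot: [0.607, 3.082, 0.001]
wrist_force: [-0.4, 0.3, -3.9]
width: 0.0239
grasp_force: 30.0
```

Call:
jog_arm(increments=[[0,0,-0.01,0],[0,0,0,0]])

```text
t: 12.5
ee_pos: [0.5347, 0.2285, 0.0331]
ee_rot: [0.607, 3.082, 0.0]
wrist_force: [-0.1, -0.1, -3.8]
width: 0.0238
grasp_force: 30.0
```

Call:
jog_arm(increments=[[0,0,-0.008,0],[0,0,0,0]])

```text
t: 12.7
ee_pos: [0.5346, 0.2284, 0.0313]
ee_rot: [-0.607, -3.082, 0.0]
wrist_force: [-1.0, 0.2, -4.1]
width: 0.0242
grasp_force: 30.0
```

Call:
jog_arm(increments=[[0,0,-0.008,0],[0,0,0,0]])

```text
t: 12.9
ee_pos: [0.5346, 0.2284, 0.0296]
ee_rot: [-0.607, -3.082, 0.0]
wrist_force: [0.7, -0.0, -3.7]
width: 0.0233
grasp_force: 30.0
```

Call:
jog_arm(increments=[[0,0,-0.006,0],[0,0,0,0]])

```text
t: 13.1
ee_pos: [0.5346, 0.2284, 0.0285]
ee_rot: [-0.607, -3.082, 0.0]
wrist_force: [-0.1, 0.3, -4.0]
width: 0.0236
grasp_force: 30.0
```

Call:
jog_arm(increments=[[0,0,-0.007,0],[0,0,0,0]])

```text
t: 13.3
ee_pos: [0.5348, 0.2285, 0.0274]
ee_rot: [0.607, 3.082, 0.0]
wrist_force: [0.9, 0.1, -2.2]
width: 0.0235
grasp_force: 30.0
```

Call:
jog_arm(increments=[[0,0,-0.007,0],[0,0,0,0]])

```text
t: 13.5
ee_pos: [0.5353, 0.2283, 0.0267]
ee_rot: [0.607, 3.082, 0.001]
wrist_force: [-1.2, -2.4, 5.9]
width: 0.0237
grasp_force: 30.0
```

It touched at about TCP z 0.027. I'll ease off slightly and release.

Call:
jog_arm(increments=[[0,0,0.004,0],[0,0,0,0]])

```text
t: 13.7
ee_pos: [0.5351, 0.2284, 0.0269]
ee_rot: [0.607, 3.082, 0.001]
wrist_force: [1.4, -0.9, 0.6]
width: 0.024
grasp_force: 30.0
```

Call:
jog_arm(increments=[[0,0,0,0],[0,0,0,0],[0,0,0,0],[0,0,0,0],[0,0,0,0]], gripper=85)

```text
t: 14.2
ee_pos: [0.5346, 0.2285, 0.0266]
ee_rot: [-0.607, -3.082, -0.0]
wrist_force: [0.6, 0.1, 0.2]
width: 0.0606
grasp_force: 0.0
```

Call:
jog_arm(increments=[[0,0,0,0],[0,0,0,0],[0,0,0,0],[0,0,0,0],[0,0,0,0]])

```text
t: 14.7
ee_pos: [0.5347, 0.2284, 0.0267]
ee_rot: [0.607, 3.082, 0.0]
wrist_force: [1.6, 0.1, -0.2]
width: 0.0851
grasp_force: 0.0
```

Call:
jog_arm(increments=[[0,0,0.1,0],[0,0,0.2,0],[0,0,0.2,0],[0,0,0.2,0],[0,0,0.2,0]])

```text
t: 15.2
ee_pos: [0.5345, 0.2282, 0.2084]
ee_rot: [0.607, 3.082, 0.0]
wrist_force: [0.5, -0.3, -0.0]
width: 0.0848
grasp_force: 0.0
```

Call:
jog_arm(increments=[[-0.1,0.2,0.05,0],[-0.1,0.2,0.05,0],[-0.1,0.2,0,0],[-0.1,0.2,0,0],[-0.1,0.2,0,0]])

```text
t: 15.7
ee_pos: [0.4337, 0.4299, 0.227]
ee_rot: [0.607, 3.082, 0.001]
wrist_force: [0.7, 0.7, -0.8]
width: 0.085
grasp_force: 0.0
```

Call:
jog_arm(increments=[[-0.1,0.15,0,0],[-0.1,0.15,0,0],[-0.1,0.15,0,0],[0,0,0,0],[0,0,0,0]])

```text
t: 16.2
ee_pos: [0.3739, 0.5189, 0.2263]
ee_rot: [-0.604, -3.083, 0.001]
wrist_force: [1.4, -0.7, 0.6]
width: 0.0851
grasp_force: 0.0
```

Run:
```python
from h import *
from plant import read_state
t=snap('top','top8');s=snap('side','side8')
q=read_state();print(q['ee_pos'],q['wrist_force'],q['width'])
def crop(c,x,y,w,h): return cv2.resize(c['img'][y:y+h,x:x+w,::-1],(400,300),interpolation=cv2.INTER_CUBIC)
cv2.imwrite('pics/m9.png',np.vstack([np.hstack([crop(t,110,185,80,60),crop(s,200,255,80,60)]),np.hstack([crop(t,215,170,140,105),crop(s,225,145,100,75)])]))
```

```text
[0.3757436  0.51728818 0.22660532] [-0.18349687  0.03206302 -0.59253989] 0.0851283080520639
```

View pics/m9.png

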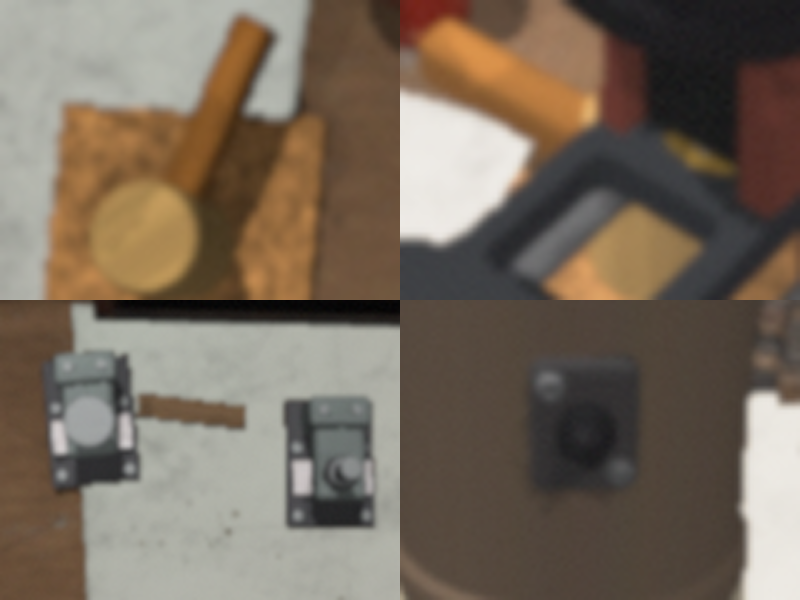

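The mallet stands upright with its head at crop (145,237), about 6 mm from the pad centre. Both plungers are up, and the strip and stands are unmoved. Handing in.

```bash
python3 -c "
from plant import job
print(job.hand_in())"
```

```text
the job is handed in; nothing more can be done
None
```

I handed the job in; no verdict came back. The wide plunger was struck to its stop and sprang back, and the mallet stands released near the pad centre, about 6 mm off. The first grasp closed above the handle and nudged it a few mm before I regrasped, and I viewed 11 pictures, one over the limit of 10.

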